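# Clear and pop the sampler hatch

## Robot

A 7-joint arm with a two-finger parallel gripper is mounted at the origin on the work surface. World frame = base frame: x ahead of the robot, y to its left, z up, the work surface at z = 0. Lengths are in mm, angles in rad, forces in N, time in s.
With the tool pointing down it reaches from about 425 to 975 mm from the base axis. Payload 16.7 kg.
Tool frame: the origin (TCP) lies at the very end of the fingers, on their centre line; the grasp point (between the pads) lies 19 mm behind it; z points along the fingers, y is the direction in which the jaws open and shut (so a half turn about z gives the same grasp; the last joint's range is limited). The gripper opens to 85 mm and grips with 20 to 120 N. Pads are 22 mm wide; open, the fingers measure 114 mm over their backs; the gripper's body (76 mm by 85 mm) begins 54 mm behind the grasp point. The pads swing forward as they close: fully open they stand 13 mm farther back than shut.
Start: joints at [-1.397, 0.426, 0.074, 1.606, -0.034, 1.111, -0.067], TCP at [214.13, 640.097, 231.302] pointing down, gripper open.
Joint ranges: [-2.85, 2.85], [-0.5, 2.14], [-1.23, 1.37], [0.21, 2.46], [-1.02, 4.16], [0.16, 2.05], [-2.73, 2.73]. Speed limits (rad/s): [1.89, 1.89, 2.39, 2.39, 3.01, 3.01, 3.01].

## Interface

Orientations are given as a rotation vector (axis times angle).
In Python, from bench import arm gives the robot as it stands.
- The arm moves only by the tool drive_tool, never from a script. Its argument "commands" is a list that holds one entry, the list of rows, each a list of 6 numbers: the shift along the tool's x, y, z in cm, then the turn, a rotation vector about the tool's x, y, z in rad. A call has exactly 8 rows; each row is the pose to reach, as a shift and turn from the pose commanded when the call began, along the tool's axes at that moment; what a row does not reach only later rows make up. A row lasts 1/8 s, in which the tool goes at most 62.5 mm and 10.7 degrees, less where a joint would pass 70% of its speed; a pose out of reach is approached as far as the arm can. A call with a gripper value outside its range is refused whole. "grip" is the finger opening in cm, from 0 to 8.54, set as the call begins (left out, the last holds). The fingers move at their own pace and stop on an object; "newtons" is the grip in N (left out, the last holds). Time passes only in rows, so rows that repeat a pose let the fingers close, or fill a call up. It gives the time, the measured TCP pose, the force and the opening at its end, in the units of the state.
- arm.read_state(): the state, without advancing time (a new reading comes with each control period).
- arm.read_camera(name): name is "scene" or "top"; returns a dict with "frame" (420x560x3 uint8, red, green, blue), "camera_matrix" (3x3 intrinsics, pixels), "D" ([k1, k2, p1, p2, k3] as OpenCV has them; the pictures are not rectified), "pose" (4x4, takes a point from camera to world coordinates). Camera axes: x right, y up, looking along -z (the intrinsics and any distortion apply to the point x, -y, -z); pixel columns grow to the right and rows downward; lengths in mm; the calibration is good to about 2 mm. A picture is of the moment at which its call begins. There is no depth.
- arm.finish_job(): hands the job in, once; it reports no verdict.
The state is a dict: "clock": time; "joints": joint angles; "dq": joint speeds; "joint_efforts": joint torques, N m; "ee_pos": TCP position; "tool_rot": TCP orientation; "wrist_force": force on the tool from outside, world axes, zero at the start; "wrist_torque": the same for the moment, N m; "width": finger opening in mm.
Only numpy, scipy, OpenCV 4.12 (cv2) and the standard library are available. Lean on these libraries where they do the work, as an engineer would, in place of code of your own. Each camera call takes 0.05 s, during which the arm holds its last target. There are 200 camera calls.

## Task

A rack of vials stands on the grey spring lid of the sampler. Push the rack sideways with your fingers, without picking it up or tipping it, until it stands in the middle of the blue mat on the deck beside the lid; then press down on the orange tab of the lid so that its touch latch lets go, draw back, and leave the lid sprung ajar. Leave the small jar, the green box and the glass beaker where they stand.

Things in the scene. Friction and masses are not known exactly. Their poses are not given: they have to be found in the camera images.
- module: White sampler, fixed, 220 (x) x 522 (y) x 100 high; origin at the centre of its underside, x from its front to its back (away from the robot), y to its left, z up. In its middle the grey lid, 170 x 180; beyond y = +-92 mm a flat white deck on each side, top at z = 100. The lid's top is 0.7 mm higher, so things slide across the 2 mm gap. Rims before and behind the lid are 14 mm lower than the decks.
- lid (a joint): Angle of the lid, hinged along its back edge (module x 85, z 91 mm): 0 shut and latched, positive open (front up). Touch latch: pressing the orange tab down about 2 mm (about 5 N; bottoms at 5 mm, joint -0.03) frees the catch; as the finger draws back a damped spring raises the lid in 1 to 2 s to its stop at 0.45 rad (ajar, front 75 mm up), where it stays. The catch does not engage again.
- lid_tab (a point): Centre of the orange tab (30 x 50 mm, flat) on top of the lid, 150 mm in front of the hinge, 20 mm behind the lid's front edge; the point is on the lid's top surface and moves with the lid.
- mat: Blue parking mat 150 (x) x 140 (y), flat on one of the two decks (left or right varies), centred 175 mm to the side of the lid's centre; sliding meets no edge at it. Origin at its centre at deck height, axes as the module's.
- rack_mid (a point): Centre, half-way up, of the loose off-white rack of blue-capped vials: 110 (its x) x 80 (its y), solid to 30 mm, caps to 42 mm high; this point is 21 mm above its underside. 0.2 to 0.36 kg. Starts on the lid, turned up to 0.2 rad from the module's axes. Its weight, or a level push on it, does not trip the latch.
- jar: Loose small jar, 52 diameter, 62 high, on the deck that has no mat, 175 mm to the side of the lid's centre. Origin at its underside. Leave alone.
- tipbox: Loose green box 120 x 85 x 55 on the bench to the right. Leave alone.
- beaker: Loose glass beaker, 68 diameter, 80 high, on the bench to the left. Leave alone.
- rack: The same rack; origin at the centre of its underside, x along its 110 mm length, z up.
Not all that is in view belongs to the job. Of the things like the rack, leave any that is purple or red; of the rest the smaller one is meant.

How it is judged (in metres and radians):
On the way, in this order (a step that is already met when the one before it is completed fails the run):
1. the rack has been pushed onto the blue mat while the lid is still shut (horizontal distance between rack_mid and mat below 0.04 m and value of joint lid below 0.03 rad), for 0.2 s.
2. the lid is pressed in (value of joint lid below -0.006 rad), for 0.02 s.
3. the lid has sprung ajar (value of joint lid above 0.4 rad), for 0.2 s.
At the end, for the whole second after the job is handed in: The rack stands upright and at rest on the deck with its centre within 40 mm of the middle of the blue mat, and the lid rests ajar at more than 0.40 rad (horizontal distance between rack_mid and mat below 0.04 m and height (world z) of rack_mid between 0.115 and 0.127 m and angle between rack_mid's own z axis and vertical below 0.08 rad and linear speed of rack below 0.02 m/s and value of joint lid above 0.4 rad and velocity of joint lid between -0.05 and 0.05 rad/s); the robot touches nothing.
It fails at once if the rack is lifted (more than 15 mm) or tipped (more than 0.25 rad) (height (world z) of rack_mid above 0.137 m or angle between rack_mid's own z axis and vertical above 0.25 rad).
It fails at once if the rack falls from the decks (height (world z) of rack_mid below 0.105 m).
It fails at once if the lid springs open before the rack is on the mat (value of joint lid above 0.06 rad and horizontal distance between rack_mid and mat above 0.045 m).
It fails at once if a bystander is moved more than 20 mm or knocked over (distance of any of jar, tipbox, beaker from where it was at the start of the episode above 0.02 m or angle between any of jar, tipbox, beaker's own z axis and vertical above 0.3 rad).
It also fails if it takes over 58 s, if anything falls off the work surface, if the arm or the gripper's body presses on something with over 40 N, if the wrist force passes 120 N, or if a joint passes its speed limit or range.

## Working session

There is one attempt and no reset: what is moved stays moved. The work goes in short steps, Python scripts to look and compute and a tool call to move; the robot and the scene stay as the last step left them, time stands still between calls to the robot, and variables do not carry over. Pictures are saved under pics/ and viewed, about 8 in all and at most 12, crops included, and the job is handed in when it is done.

Besides the shell and the picture viewer there is one more tool, called after "Request:" by a JSON object that holds its "name" and its "arguments", one argument or row to a line. drive_tool: Moves the arm, as the interface text tells. Its arguments: {"type":"object","properties":{"commands":{"type":"array"},"grip":{"type":"number"},"newtons":{"type":"number"}},"required":["commands"]}

```bash
mkdir -p pics; python3 - <<'E'
from bench import arm
import cv2,pickle
s=arm.read_state();print({k:s[k] for k in("clock","ee_pos","tool_rot","width","wrist_force")})
d={}
for n in("scene","top"):
    c=arm.read_camera(n);d[n]=c;cv2.imwrite(f"pics/{n}0.png",c["frame"][:,:,::-1]);print(n,c["camera_matrix"],c["D"],c["pose"])
pickle.dump(d,open("v0.pkl","wb"))
E
```

```text
{'clock': 0.0, 'ee_pos': array([214.01460766, 639.73755504, 230.61106631]), 'tool_rot': array([-5.04922194e-01, -3.10063289e+00,  1.97098814e-03]), 'width': 85.40962183133192, 'wrist_force': array([ 0.53534613, -0.6092564 , -0.00333033])}
scene [[499.80091619   0.         279.24154766]
 [  0.         499.80091619 209.05024867]
 [  0.           0.           1.        ]] [-0.03688951  0.          0.          0.          0.        ] [[-6.54837867e-01 -5.64885285e-01  5.02087625e-01  1.31152630e+03]
 [ 7.55607983e-01 -5.03070667e-01  4.19495506e-01  6.91435077e+02]
 [ 1.56187172e-02  6.54082960e-01  7.56261553e-01  1.32686678e+03]
 [ 0.00000000e+00  0.00000000e+00  0.00000000e+00  1.00000000e+00]]
top [[514.46159543   0.         275.05659131]
 [  0.         514.46159543 216.61597891]
 [  0.           0.           1.        ]] [-0.06864035  0.          0.          0.          0.        ] [[-4.15769164e-03  9.90978973e-01 -1.33952936e-01  2.76995433e+02]
 [-9.99982339e-01 -4.68907871e-03 -3.65173178e-03 -1.39958759e+01]
 [-4.24690527e-03  1.33935387e-01  9.90980966e-01  1.81207116e+03]
 [ 0.00000000e+00  0.00000000e+00  0.00000000e+00  1.00000000e+00]]
```

View pics/top0.png

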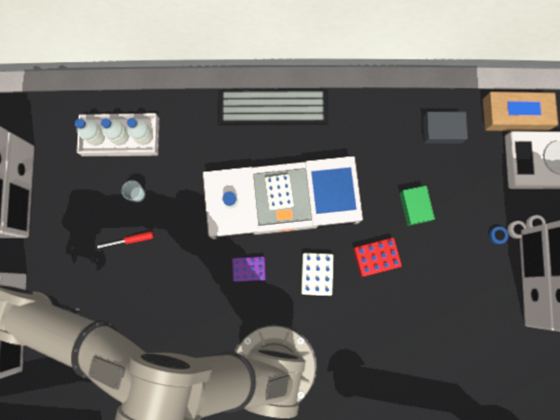

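View pics/scene0.png

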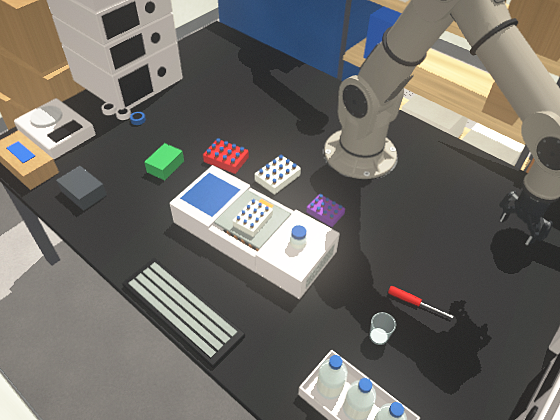

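The top view shows the mat at the right (about 334,190), so on the -y deck. The rack is on the lid at (280,191), the tab at (285,214) and the jar at (230,199). In the scene view the mat is at (212,192) and the rack at (252,216). Next I measure them.

```bash
cat > h.py <<'E'
import cv2,numpy as np
def ray(c,uv,z):
    uv=np.array(uv,float).reshape(-1,1,2)
    n=cv2.undistortPoints(uv,c["camera_matrix"],np.array(c["D"]))[:,0]
    P=c["pose"];d=np.c_[n[:,0],-n[:,1],-np.ones(len(n))]@P[:3,:3].T
    o=P[:3,3];return o+d*((z-o[2])/d[:,2])[:,None]
def blobs(c,lo,hi,roi,mn=4):
    x0,y0,x1,y1=roi
    h=cv2.cvtColor(c["frame"],cv2.COLOR_RGB2HSV);m=cv2.inRange(h,lo,hi);k=np.zeros_like(m);k[y0:y1,x0:x1]=m[y0:y1,x0:x1]
    n,l,s,ce=cv2.connectedComponentsWithStats(k)
    return [(s[i,4],ce[i],cv2.findContours((l==i).astype(np.uint8),0,2)[0][0]) for i in range(1,n) if s[i,4]>=mn]
def rect(c,cnt,z):
    p=ray(c,cnt.reshape(-1,2),z)[:,:2].astype(np.float32);return cv2.minAreaRect(p)
E
python3 - <<'E'
import pickle;from h import *
d=pickle.load(open("v0.pkl","rb"))
for n,mr,cr in(("top",(310,155,362,220),(262,170,296,210)),("scene",(170,165,252,222),(230,195,275,240))):
    c=d[n]
    for a,ce,k in blobs(c,(100,120,50),(125,255,255),mr,300): print(n,"mat",a,rect(c,k,100),ray(c,ce,100))
    ps=[ce for a,ce,k in blobs(c,(100,90,30),(130,255,255),cr,2)]
    if ps:
        q=ray(c,ps,142);print("caps",len(ps),q[:,:2].round(0).tolist(),q.mean(0),cv2.minAreaRect(q[:,:2].astype(np.float32)))
    for a,ce,k in blobs(c,(8,150,150),(25,255,255),(225,160,310,245),15): print("orange",a,ce,ray(c,ce,100.7))
    x0,y0,x1,y1=cr
    cv2.imwrite(f"pics/{n}_c.png",cv2.resize(c["frame"][y0-40:y1+40,x0-80:x1+90,::-1],None,fx=3.2,fy=3.2,interpolation=2))
E
```

```text
top mat 1616 ((598.34814453125, -205.13011169433594), (142.7800750732422, 131.73423767089844), 5.880362510681152) [[ 597.81268935 -205.16925392  100.        ]]
caps 12 [[634.0, -40.0], [626.0, 11.0], [629.0, -16.0], [606.0, -44.0], [600.0, 7.0], [602.0, -19.0], [579.0, -49.0], [573.0, 4.0], [576.0, -23.0], [553.0, -52.0], [546.0, -0.0], [549.0, -26.0]] [589.51230086 -20.70151023 142.        ] ((589.7522583007812, -20.641376495361328), (82.02943420410156, 52.562416076660156), 7.827226638793945)
orange 98 [283.89795918 214.2755102 ] [[516.11680318 -37.41790285 100.7       ]]
scene mat 1313 ((598.9597778320312, -206.174560546875), (145.94024658203125, 135.4157257080078), 5.904013156890869) [[ 600.63421646 -204.66697808  100.        ]]
caps 13 [[586.0, -117.0], [553.0, -52.0], [550.0, -26.0], [581.0, -48.0], [547.0, -1.0], [577.0, -22.0], [607.0, -45.0], [574.0, 4.0], [604.0, -18.0], [635.0, -40.0], [600.0, 7.0], [631.0, -13.0], [627.0, 12.0]] [590.083491   -27.58436389 142.        ] ((595.3719482421875, -54.42604064941406), (82.4027328491211, 121.353271484375), 8.999247550964355)
```

View pics/top_c.png

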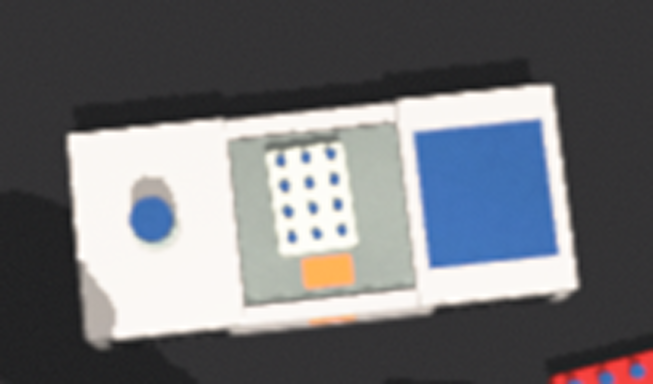

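```bash
cat > go.py <<'E'
import sys,numpy as np
from scipy.spatial.transform import Rotation as R
from bench import arm
# args: x y z yaw(deg of tool y) -> shift cm in tool axes & turn
x,y,z,yaw=map(float,sys.argv[1:])
s=arm.read_state();r=R.from_rotvec(s["tool_rot"])
a=np.radians(yaw);Y=np.array([np.cos(a),np.sin(a),0]);Z=np.array([0,0,-1.]);T=R.from_matrix(np.c_[np.cross(Y,Z),Y,Z])
print("clock",s["clock"],"pos",s["ee_pos"].round(1),"F",s["wrist_force"].round(1),"w",round(s["width"],1))
print("shift cm",(r.inv().apply(np.array([x,y,z])-s["ee_pos"])/10).round(2),"turn",(r.inv()*T).as_rotvec().round(3))
E
python3 go.py 578 63 215 7.8
```

```text
clock 0.1 pos [214.  639.8 230.7] F [-0.   0.4  0.8] w 85.4
shift cm [-52.81 -43.15   1.62] turn [-1.000e-03  1.000e-03  1.112e+00]
```

Request:
{"name": "drive_tool", "arguments": {
  "commands": [
    [[-3,-2.5,0.1,0,0,0.06],[-7,-5.7,0.2,0,0,0.15],[-11,-9,0.3,0,0,0.23],[-15,-12.3,0.5,0,0,0.32],[-19,-15.5,0.6,0,0,0.4],[-23,-18.8,0.7,0,0,0.48],[-27,-22.1,0.8,0,0,0.57],[-31,-25.3,0.9,0,0,0.65]]
  ],
  "grip": 6.0
}}

```text
clock: 1.1
ee_pos: [428.4, 300.2, 222.2]
tool_rot: [-1.472, -2.775, 0.0]
wrist_force: [1.4, 1.5, 0.5]
width: 59.8
```

```bash
python3 go.py 578 63 215 7.8
```

```text
clock 1.1 pos [428.4 300.2 222.2] F [1.4 1.5 0.5] w 59.8
shift cm [-28.03  -0.91   0.72] turn [-0.    -0.     0.459]
```

Request:
{"name": "drive_tool", "arguments": {
  "commands": [
    [[-4,-0.1,0.1,0,0,0.07],[-8.5,-0.3,0.2,0,0,0.14],[-13,-0.4,0.3,0,0,0.22],[-17.5,-0.6,0.4,0,0,0.3],[-22,-0.7,0.5,0,0,0.37],[-25.5,-0.8,0.6,0,0,0.43],[-27.4,-0.9,0.7,0,0,0.459],[-27.9,-0.9,0.7,0,0,0.459]]
  ]
}}

```text
clock: 2.1
ee_pos: [577.5, 65.7, 215.0]
tool_rot: [-2.062, -2.37, 0.001]
wrist_force: [-0.7, 0.2, -0.8]
width: 60.2
```

```bash
python3 go.py 578 64 107 7.8
```

```text
clock 2.1 pos [577.5  65.7 215. ] F [-0.7  0.2 -0.8] w 60.2
shift cm [-0.17  0.04 10.8 ] turn [-0.001  0.     0.002]
```

Request:
{"name": "drive_tool", "arguments": {
  "commands": [
    [[0,0,1.5,0,0,0],[0,0,3.5,0,0,0],[0,0,5.5,0,0,0],[0,0,7.5,0,0,0],[0,0,9,0,0,0],[0,0,10,0,0,0],[0,0,10.6,0,0,0],[0,0,10.6,0,0,0]]
  ]
}}

```text
clock: 3.1
ee_pos: [577.4, 66.2, 109.2]
tool_rot: [-2.062, -2.37, 0.0]
wrist_force: [-0.5, -0.6, 0.2]
width: 60.0
```

```bash
python3 go.py 583 35 108 7.8; python3 - <<'E'
from bench import arm
import cv2,pickle;from h import *
d={}
for n in("scene","top"):
    d[n]=c=arm.read_camera(n)
cv2.imwrite("pics/a.png",np.hstack([cv2.resize(d["scene"]["frame"][130:310,150:370],None,fx=1.8,fy=1.8),cv2.resize(d["top"]["frame"][120:300,170:390],None,fx=1.8,fy=1.8)])[:,:,::-1])
E
```

```text
clock 3.1 pos [577.4  66.2 109.2] F [-0.5 -0.6  0.2] w 60.0
shift cm [-3.17  0.12  0.12] turn [-0.     0.     0.003]
```

View pics/a.png

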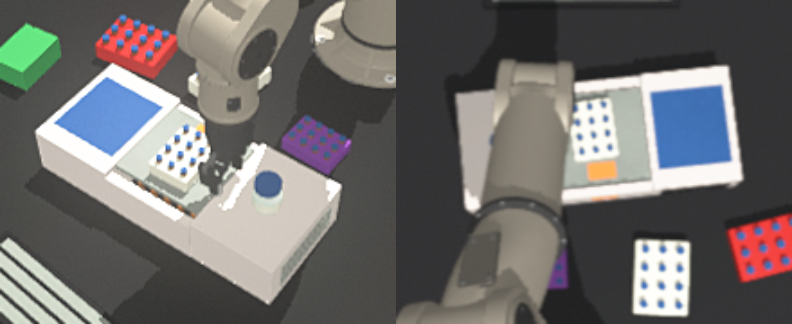

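Request:
{"name": "drive_tool", "arguments": {
  "commands": [
    [[-1.2,0,0,0,0,0],[-2.4,0,0,0,0,0],[-3.2,0,0,0,0,0],[-4.0,0,0,0,0,0],[-5.0,-0.1,0,0,0,0],[-6.0,-0.2,0,0,0,0],[-7.0,-0.3,0,0,0,0],[-8.0,-0.4,0,0,0,0]]
  ]
}}

```text
clock: 4.2
ee_pos: [584.6, -14.3, 109.3]
tool_rot: [-2.062, -2.37, 0.0]
wrist_force: [0.0, 2.7, 2.1]
width: 60.3
```

Request:
{"name": "drive_tool", "arguments": {
  "commands": [
    [[-1,-0.1,0,0,0,0],[-2,-0.2,0,0,0,0],[-3,-0.2,0,0,0,0],[-4,-0.3,0,0,0,0],[-5,-0.4,0,0,0,0],[-6,-0.5,0,0,0,0],[-7,-0.6,0,0,0,0],[-8,-0.7,0,0,0,0]]
  ]
}}

```text
clock: 5.2
ee_pos: [588.7, -94.6, 109.3]
tool_rot: [2.062, 2.37, -0.0]
wrist_force: [-0.2, 1.7, 1.5]
width: 59.6
```

```bash
python3 go.py 592 -155 109 7.8; python3 - <<'E'
from bench import arm
import cv2;from h import *
for n,cr in(("top",(270,150,362,230)),("scene",(170,160,260,240))):
    c=arm.read_camera(n)
    f=c["frame"];x0,y0,x1,y1=cr
    if n=="top":im=cv2.resize(f[140:250,240:370],None,fx=3,fy=3)
    else: im=np.hstack([im,cv2.resize(f[140:250,150:280],None,fx=3,fy=3)])
cv2.imwrite("pics/b.png",im[:,:,::-1])
E
```

```text
clock 5.2 pos [588.7 -94.6 109.3] F [-0.2  1.7  1.5] w 59.6
shift cm [-6.03 -0.51  0.03] turn [-0.     0.     0.003]
```

View pics/b.png

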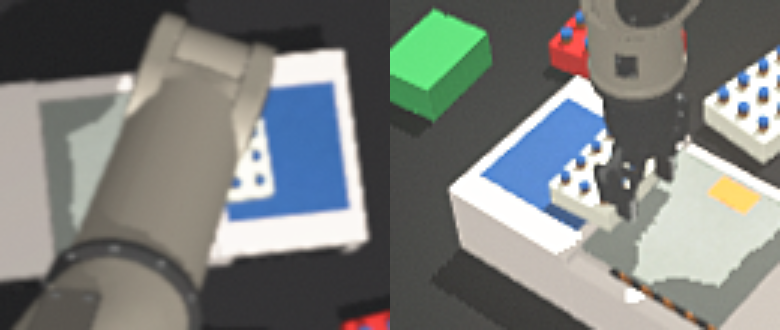

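The rack is riding flat onto the mat, with its right edge at about (270,190) in the left crop. I push the last 60 mm, slowing at the end, then back off.

Request:
{"name": "drive_tool", "arguments": {
  "commands": [
    [[-1,-0.1,0,0,0,0],[-2,-0.2,0,0,0,0],[-3,-0.2,0,0,0,0],[-4,-0.3,0,0,0,0],[-4.8,-0.4,0,0,0,0],[-5.4,-0.5,0,0,0,0],[-5.8,-0.5,0,0,0,0],[-6.0,-0.5,0,0,0,0]]
  ]
}}

```text
clock: 6.3
ee_pos: [592.1, -154.0, 109.3]
tool_rot: [-2.062, -2.37, 0.0]
wrist_force: [-1.2, 1.8, 1.0]
width: 60.2
```

Request:
{"name": "drive_tool", "arguments": {
  "commands": [
    [[0.5,0,0,0,0,0],[1.2,0,0,0,0,0],[2,0,0,0,0,0],[3,0,-1,0,0,0],[4,0,-3,0,0,0],[6,0,-5,0,0,0],[10,0,-7,0,0,0],[14,0,-9,0,0,0]]
  ]
}}

```text
clock: 7.3
ee_pos: [572.6, -14.0, 201.5]
tool_rot: [2.062, 2.369, 0.002]
wrist_force: [0.6, 0.9, -0.1]
width: 60.0
```

```bash
python3 go.py 516 -38 180 7.8; python3 - <<'E'
from bench import arm
import cv2;from h import *
for n,cr in(("top",(306,155,358,222)),("scene",(170,165,252,225))):
    c=arm.read_camera(n);f=c["frame"]
    h=cv2.cvtColor(f,cv2.COLOR_RGB2HSV)
    ps=[ce for a,ce,k in blobs(c,(100,90,30),(130,255,255),cr,2) if a<40]
    q=ray(c,ps,141.5)[:,:2];print(n,len(q),q.round(0).tolist(),q.mean(0))
    # whitish rack
    for a,ce,k in blobs(c,(0,0,120),(180,70,255),cr,150):print("white",a,ce,rect(c,k,130))
    for a,ce,k in blobs(c,(8,150,120),(25,255,255),(225,160,310,245),15): print("orange",a,ray(c,ce,100.7))
    if n=="top":im=cv2.resize(f[140:250,200:370],None,fx=2.3,fy=2.3)
    else: im=np.hstack([im,cv2.resize(f[140:250,150:320],None,fx=2.3,fy=2.3)])
cv2.imwrite("pics/c.png",im[:,:,::-1])
E
```

```text
clock 7.3 pos [572.6 -14.  201.5] F [ 0.6  0.9 -0.1] w 60.0
shift cm [-1.6  -5.94  2.14] turn [ 0.001 -0.     0.002]
top 12 [[639.0, -199.0], [642.0, -225.0], [636.0, -173.0], [612.0, -202.0], [616.0, -228.0], [609.0, -177.0], [585.0, -207.0], [589.0, -231.0], [582.0, -181.0], [559.0, -210.0], [562.0, -237.0], [556.0, -184.0]] [ 598.94385062 -204.5184131 ]
white 1590 [329.7081761 189.5245283] ((598.8709716796875, -196.290283203125), (170.37803649902344, 221.30384826660156), 89.27677917480469)
white 829 [333.89384801 188.91917973] ((597.0833129882812, -203.8822021484375), (116.9092025756836, 85.00978088378906), 7.9745330810546875)
scene 8 [[560.0, -209.0], [556.0, -184.0], [587.0, -206.0], [583.0, -180.0], [614.0, -202.0], [610.0, -176.0], [641.0, -198.0], [637.0, -173.0]] [ 598.77296922 -191.09525492]
white 2877 [212.54153632 201.89190129] ((610.6793823242188, -181.748291015625), (260.113037109375, 261.55517578125), 41.663089752197266)
```

View pics/c.png

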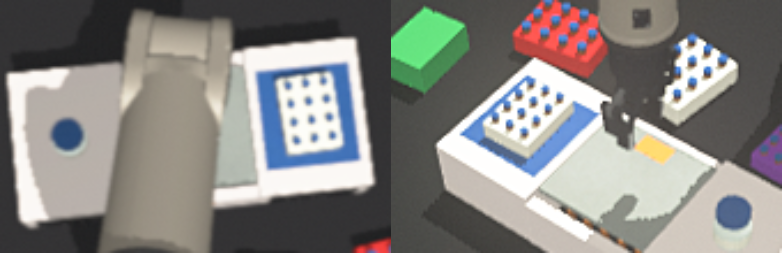

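Request:
{"name": "drive_tool", "arguments": {
  "commands": [
    [[-0.3,-1,0,0,0,0],[-0.8,-2.5,0,0,0,0],[-1.2,-4.2,0.5,0,0,0],[-1.5,-5.4,2,0,0,0],[-1.6,-5.9,4,0,0,0],[-1.6,-5.9,6,0,0,0],[-1.6,-5.9,7.6,0,0,0],[-1.6,-5.9,8.3,0,0,0]]
  ],
  "grip": 0
}}

```text
clock: 8.4
ee_pos: [515.7, -40.1, 115.5]
tool_rot: [-2.063, -2.369, 0.002]
wrist_force: [-0.9, -0.2, -0.6]
width: 0.2
```

```bash
python3 go.py 516 -38 97 7.8
```

```text
clock 8.4 pos [515.7 -40.1 115.5] F [-0.9 -0.2 -0.6] w 0.2
shift cm [0.2  0.06 1.85] turn [-0.001  0.     0.002]
```

Request:
{"name": "drive_tool", "arguments": {
  "commands": [
    [[0.1,0,0.6,0,0,0],[0.1,0,1.0,0,0,0],[0.1,0,1.3,0,0,0],[0.1,0,1.5,0,0,0],[0.1,0,1.65,0,0,0],[0.1,0,1.8,0,0,0],[0.1,0,1.9,0,0,0],[0.1,0,1.9,0,0,0]]
  ]
}}

```text
clock: 9.4
ee_pos: [516.4, -38.3, 97.7]
tool_rot: [-2.062, -2.37, -0.0]
wrist_force: [-4.0, -0.4, 9.7]
width: -0.1
```

Request:
{"name": "drive_tool", "arguments": {
  "commands": [
    [[0,0,-1,0,0,0],[0,0,-3,0,0,0],[0,0,-6,0,0,0],[0,0,-9,0,0,0],[0,0,-12,0,0,0],[0,0,-15,0,0,0],[0,-2,-17,0,0,0],[0,-4,-18,0,0,0]]
  ]
}}

```text
clock: 10.4
ee_pos: [476.5, -44.2, 278.7]
tool_rot: [2.062, 2.369, 0.002]
wrist_force: [-0.6, 0.0, 0.0]
width: 0.2
```

Request:
{"name": "drive_tool", "arguments": {
  "commands": [
    [[2,-1,0,0,0,0],[5,-1,0,0,0,0],[8,-1,0,0,0,0],[12,-1,0,0,0,0],[16,-1,0,0,0,0],[19,-1,0,0,0,0],[20,-1,0,0,0,0],[20,-1,0,0,0,0]]
  ]
}}

```text
clock: 11.4
ee_pos: [439.2, 152.6, 277.5]
tool_rot: [2.061, 2.371, -0.0]
wrist_force: [-0.5, 0.6, -0.5]
width: -0.1
```

Request:
{"name": "drive_tool", "arguments": {
  "commands": [
    [[0,0,0,0,0,0],[0,0,0,0,0,0],[0,0,0,0,0,0],[0,0,0,0,0,0],[0,0,0,0,0,0],[0,0,0,0,0,0],[0,0,0,0,0,0],[0,0,0,0,0,0]]
  ]
}}

```text
clock: 12.4
ee_pos: [439.1, 152.8, 277.3]
tool_rot: [2.062, 2.37, -0.0]
wrist_force: [0.1, 1.1, -0.8]
width: -0.2
```

```bash
python3 - <<'E'
from bench import arm
import cv2;from h import *
s=arm.read_state();print(s["clock"],s["ee_pos"],s["wrist_force"],abs(s["dq"]).max())
H=np.array([581+84.6,-31.4+8.8]);a=np.radians(5.9)
for n,cr in(("top",(306,155,358,222)),("scene",(170,160,252,225))):
    c=arm.read_camera(n);f=c["frame"]
    ps=[ce for a_,ce,k in blobs(c,(100,90,30),(130,255,255),cr,2) if a_<40]
    q=ray(c,ps,141.5)[:,:2];print(n,len(q),q.mean(0))
    for z,l in((100.7,"shut"),(91+9*np.cos(.45)+150*np.sin(.45),"ajar")):
        print(l,z,[(ar,ray(c,ce,z)[0].round(1)) for ar,ce,k in blobs(c,(8,140,110),(25,255,255),(225,150,310,245),10)])
    if n=="top":im=cv2.resize(f[140:250,200:370],None,fx=2.3,fy=2.3)
    else: im=np.hstack([im,cv2.resize(f[140:250,150:320],None,fx=2.3,fy=2.3)])
cv2.imwrite("pics/d.png",im[:,:,::-1])
r=150*np.cos(.45)-9.0*np.sin(.45);print("expected ajar tab",H-r*np.array([np.cos(a),np.sin(a)]))
E
```

```text
12.4 [439.10938821 152.84443866 277.29269064] [ 0.14523303  1.12703977 -0.75732846] 0.0017389399577332268
top 12 [ 598.99100818 -204.47319743]
shut 100.7 [(np.int32(108), array([545.7, -36.9, 100.7]))]
ajar 164.34885403785864 [(np.int32(108), array([535.7, -36. , 164.3]))]
scene 9 [ 583.79948107 -195.5118262 ]
shut 100.7 [(np.int32(121), array([492. , -76.4, 100.7]))]
ajar 164.34885403785864 [(np.int32(121), array([534.6, -36.6, 164.3]))]
expected ajar tab [535.14236257 -36.08148539]
```

View pics/d.png

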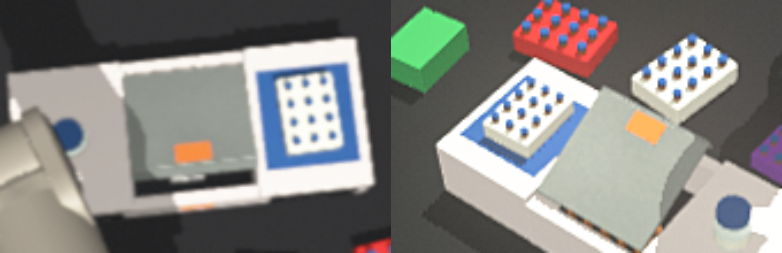

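The lid stands fully ajar: both views put the tab where a 0.45 rad opening would. The rack is centred on the mat at about (310,112) in the left crop, and the arm is clear. I'm handing the job in.

```bash
python3 -c "
from bench import arm
print(arm.finish_job())"
```

```text
the job is handed in; nothing more can be done
None
```

I pushed the rack across the lid onto the blue mat, pressed the orange tab, drew back, and handed the job in at about 12.5 s; no verdict was reported.

- **Rack:** I pushed it low with two fingers, and it stayed flat in every view I took. The last top view put its centre at (599, -204.5), about 1 mm from the measured mat centre at (599, -205.5). The scene view found only 9 of the 12 caps because the lid hid some, so I left that average out.
- **Lid:** I pressed the tab down about 3 mm at about 10 N with closed fingers. Afterwards both cameras placed the tab within about 1 mm of where it should be at 0.45 rad.
- **Arm and bystanders:** The arm was still and clear of everything, with about 1 N of noise on the wrist force. The jar and green box looked unmoved in the pictures, but I did not measure them. The beaker was outside the later crops, and the arm only passed high over that side early on.

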